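# Rub down the S-curved guard in the floating fixture

## Task

Take the green rubbing puck from its round rest and rub down the front face of the S-curved steel guard in one unbroken pass, from its orange end to its blue end, following the curve; all along the bare steel the sprung guard must stay pushed back so that its red pointer is in the green zone, and it must never go past it. Pushed like that, the damped carriage behind the guard creeps back all the time, faster or slower with its load, so keep going with it and finish the pass before it runs onto its back stop. Then lift the puck away, stand it back upright in the middle of its rest and let go; leave the bracket, the carton and the bolts alone.

Things in the scene. Friction and masses are not known exactly. Their poses are not given: they have to be found in the camera images.
- fixture: Fixed fixture on the table: blue base plate 480 x 260 mm with rails. Origin: on the table below the middle of the guard's front face as it stands at the start. x: along the rails, away from the robot (turned by the fixture's yaw); y: towards the guard's orange end; z up. Base and rails begin 165 mm behind the origin; all along them the rails stay 30 mm and more below the puck's way.
- carriage (a joint): Travel (m) of the grey carriage along the fixture's +x, 0 at the start (front); yellow back stop at 0.28, counts as hit from 0.272. Rolls freely against an oil damper of 200 N s/m. Carriage mass nominally 3.4 kg, but with its unknown load 1.4 to 8.5 kg, plus 0.6 kg of guard. The rails rise 100 mm per metre to the back, so weight pulls it home with 1.9 to 8.9 N. Only the guard's springs push it.
- guard (a joint): Travel (m) of the guard along the fixture's +x relative to the carriage, 0 = out (start), stop at 0.125. Springs 120 N/m (0 N at 0) and a damper of 8 N s/m. The red pointer is in the green zone from 0.083 to 0.097, that is with a push of about 10 to 11.6 N along the fixture's x; below 0.082 or above 0.098 counts as out of it.
- guard_mid (a point): Middle of the guard's front face at half height, 75 mm above the table at the start; moves along the fixture's x by carriage plus guard travel (rising 100 mm per metre). Axes as the fixture. The guard: S-curved upright steel strip, y -165 to +165 mm, 14 mm thick, 50 mm high. Front face (to the robot): x = 17 mm * sin(2 pi y / 300 mm): hollow at y = +75 mm, crest at y = -75 mm.
- guard_orange (a point): Point on the front face in the orange end of the guard, at y = +140 mm. Orange paint covers y = +125 to +165 mm; start the pass here. Between the paints is the bare steel; the pointer must be in the green zone whenever the puck's axis is within 115 mm (along y) of the guard's middle and the puck is at the face.
- guard_blue (a point): Point on the front face in the blue end of the guard, at y = -140 mm. Blue paint covers y = -125 to -165 mm; end the pass here.
- green_zone (a point): Centre of the green zone, a stripe on the top of the carriage 100 mm above the table, 14 mm long along x and 60 mm wide; white stripe before it, red stripe behind it. The red pointer fixed to the guard lies over it; its tip stands 90 mm in front of this point (towards the robot) when the guard is out.
- puck: Rubbing tool, 0.18 kg, standing: green round nylon puck (friction on the guard 0.25), 44 mm diameter, 36 mm high, above it a neck and a black square handle 28 x 28 mm from 42 to 110 mm above the underside. Origin: centre of the underside; x, y square to the handle. Grip it firmly about 80 mm up; rub with the puck's round side, underside about 18 mm below the guard's half height.
- rest: Fixed black rubber disc of 90 mm diameter and 4 mm thickness on the table, the place of the puck; origin at the centre of its underside.
- bracket: Bystander: galvanised post bracket, base plate 120 x 120 mm, U-shaped upright 96 mm high; origin at the centre of its underside.
- carton: Bystander: open cardboard carton with clips, 130 x 100 x 90 mm; origin at the centre of its underside.
- bolt0: Bystander: bolt standing on its head, 24 mm diameter, 45 mm high; origin at the centre of its underside.
- bolt1: Bystander: the same kind of bolt.
Not all that is in view belongs to the job. Several things look just like the puck: the one meant starts nearest to the robot's base. There is more than one size of the rest; the one meant has the size given above.

How it is judged:
By the outcome, as a careful person would: the job done as asked, in the order asked, and still so for the second after the job is handed in, with the robot touching nothing.
It also fails if it takes over 58 s, if anything falls off the work surface, if the arm or the gripper's body presses on something with over 40 N, if the wrist force passes 120 N, or if a joint passes its speed limit or range.

## Robot

A 6-joint arm with a two-finger parallel gripper is mounted at the origin on the work surface. World frame = base frame: x ahead of the robot, y to its left, z up, the work surface at z = 0. Lengths are in m, angles in rad, forces in N, time in s.
With the tool pointing down it reaches from about 0.325 to 0.925 m from the base axis. Payload 3.1 kg.
Tool frame: the origin (TCP) lies between the finger pads; the fingertips stand 25 mm ahead of it and the grasp point (between the pads) lies 6 mm ahead of it; z points along the fingers, y is the line along which they close (so a half turn about z gives the same grasp; the last joint's range is limited). The gripper opens to 85 mm and grips with 20 to 120 N. Pads are 22 mm wide; open, the fingers measure 114 mm over their backs; the gripper's body (76 mm by 85 mm) begins 54 mm behind the grasp point. The pads swing forward as they close: fully open they stand 13 mm farther back than shut.
Start: joints at [-1.297, 0.217, 1.613, -0, 1.311, -0.112], TCP at [0.235, -0.579, 0.256] pointing down, gripper open.
Joint ranges: [-2.75, 2.75], [-0.78, 2.1], [0.31, 2.55], [-1.13, 4.27], [0.13, 2.63], [-2.58, 2.58]. Speed limits (rad/s): [2.79, 2.79, 3.14, 3.14, 3.14, 3.14].

## Interface

Orientations are given as a unit quaternion [x, y, z, w].
In Python, from workcell import sensors, optics, job gives the robot as it stands.
- The arm moves only by the shell command python3 -m inch 'ROWS' [FORCE]. ROWS is JSON, a list of rows, each an object with "claw": the closure, from -1 (fully open) to 1 (shut); "linear": the shift along the tool's x, y, z normalised to -1 to 1, where 1 is 0.04 m, a list of three; "spin": the turn about the tool's z normalised to -1 to 1, where 1 is 6 degrees. A call has 1 to 12 rows; each row shifts and turns the commanded pose from where the row before left it, along the tool's axes as they then stand; what a row does not reach is not made up. A row lasts 1/8 s, in which the tool goes at most 62.5 mm and 10.7 degrees, less where a joint would pass 70% of its speed; a pose out of reach is approached as far as the arm can. A call with a number of a shift or a turn outside -1 to 1 is refused whole. A call with a gripper value outside its range is refused whole. The fingers move at their own pace and stop on an object; FORCE is the grip in N (left out, the last holds). Time passes only in rows, so rows that do not move let the fingers close. It gives the time, the measured TCP pose, the force, the opening and the grip force at its end, in the units of the state.
- sensors.read_state(): the state, without advancing time (a new reading comes with each control period).
- optics.grab_frame(name): name is "side" or "top" or "wrist"; returns the picture (420x560x3 uint8, red, green, blue); there is no depth.
- optics.calibration(name): a dict with "fx", "fy", "cx", "cy" (pixels), "pose" (4x4, takes a point from camera to world coordinates). Camera axes: x right, y up, looking along -z (the intrinsics and any distortion apply to the point x, -y, -z); pixel columns grow to the right and rows downward; lengths in m; the calibration is good to about 2 mm. A picture is of the moment at which its call begins: read the wrist's pose just before it. calibration takes no time and is no camera call; for the wrist camera it gives the pose at the moment of the call.
- job.finish_job(): hands the job in; it is judged then, once.
The state is a dict: "t": time; "joint_positions": joint angles; "joint_vel": joint speeds; "joint_torque": joint torques, N m; "position": TCP position; "tool_rot": TCP orientation; "force": force on the tool from outside, world axes, zero at the start; "wrist_torque": the same for the moment, N m; "gripper_width": finger opening in m; "grip_force": force on a finger pad.
Only numpy, scipy, OpenCV 4.12 (cv2) and the standard library are available. Lean on these libraries where they do the work, as an engineer would, in place of code of your own. Each camera call takes 0.05 s, during which the arm holds its last target. There are 200 camera calls.

## Working session

There is one attempt and no reset: what is moved stays moved. The work goes in short steps, Python scripts to look and compute and a shell command to move; the robot and the scene stay as the last step left them, time stands still between calls to the robot, and variables do not carry over. Pictures are saved under pics/ and viewed, at most 10 in all, crops included, and the job is handed in when it is done.

```bash
mkdir -p pics; ls
python3 - <<'E'
from workcell import sensors, optics
import cv2,numpy as np
print(sensors.read_state())
for n in ("side","top"):
    c=optics.calibration(n); print(n,{k:(np.round(v,4).tolist() if k=="pose" else v) for k,v in c.items()})
    im=optics.grab_frame(n); cv2.imwrite(f"pics/{n}0.png",im[:,:,::-1])
E
```

```text
pics
{'t': 0.0, 'joint_positions': array([-1.29723709e+00,  2.17798061e-01,  1.61491925e+00, -2.94473832e-05,
        1.31128128e+00, -1.12180269e-01]), 'joint_vel': array([-0.00013333,  0.00059614,  0.00052098, -0.00092235, -0.00023795,
       -0.00032847]), 'joint_torque': array([ 1.47900428e-03, -3.96842623e+01, -3.03849542e+01, -1.35929095e-04,
        9.75661387e-03, -2.49728686e-05]), 'position': array([ 0.23497417, -0.57834133,  0.25494873]), 'tool_rot': array([ 9.81456776e-01,  1.91679808e-01, -1.11141435e-04, -1.19790789e-03]), 'force': array([-1.0818576 , -0.74182776,  0.28218675]), 'wrist_torque': array([-0.00525282, -0.05747422,  0.06397693]), 'grip_force': 0.0, 'gripper_width': 0.08531378744492613}
side {'fx': 390.8959695792914, 'fy': 390.8959695792914, 'cx': 282.1949526326973, 'cy': 216.8999835818581, 'pose': [[-0.9569, 0.1711, -0.2346, 0.3329], [-0.2898, -0.6098, 0.7377, 0.7276], [-0.0169, 0.7739, 0.6331, 0.7053], [0.0, 0.0, 0.0, 1.0]]}
top {'fx': 406.39547485405245, 'fy': 406.39547485405245, 'cx': 279.61559747246525, 'cy': 208.82364287158572, 'pose': [[0.0081, 0.989, -0.1478, 0.421], [-0.9999, 0.0099, 0.0118, 0.0316], [0.0131, 0.1477, 0.9889, 0.9789], [0.0, 0.0, 0.0, 1.0]]}
```

View pics/top0.png

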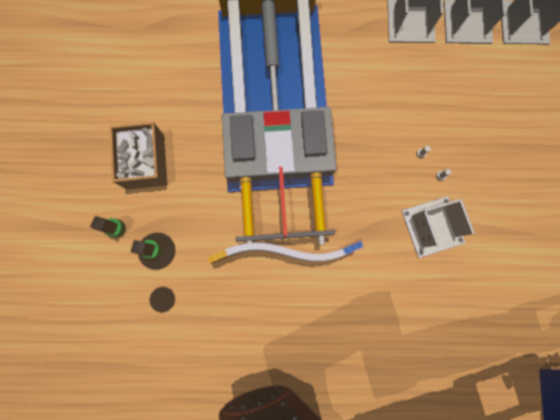

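View pics/side0.png

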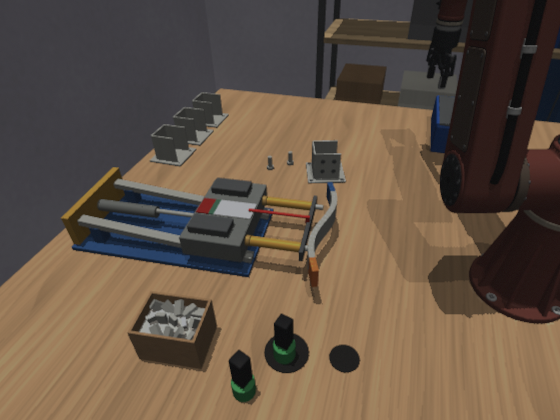

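The top view shows two puck-like tools. One is at (150,249) on the large black disc, the other at (110,227) stands bare, and there is a small disc at (162,299). Orange end at (218,258), blue end at (355,246), bracket at (437,227), bolts at (424,152) and (443,175), carton at (138,157). The puck on the large disc looks nearest the base; I'll measure and confirm that.

```bash
cat > h.py <<'E'
import numpy as np, cv2
from workcell import sensors, optics
def proj(c,P):
    T=np.linalg.inv(np.array(c["pose"])); p=np.atleast_2d(P)@T[:3,:3].T+T[:3,3]
    return np.c_[c["cx"]+c["fx"]*p[:,0]/-p[:,2], c["cy"]-c["fy"]*p[:,1]/-p[:,2]]
def ray(c,uv):
    uv=np.atleast_2d(uv).astype(float); M=np.array(c["pose"])
    d=np.c_[(uv[:,0]-c["cx"])/c["fx"],-(uv[:,1]-c["cy"])/c["fy"],-np.ones(len(uv))]@M[:3,:3].T
    return M[:3,3],d
def plane(c,uv,z):
    o,d=ray(c,uv); return o+d*((z-o[2])/d[:,2])[:,None]
def mask(im,lo,hi):
    return cv2.inRange(cv2.cvtColor(im,cv2.COLOR_RGB2HSV),np.array(lo),np.array(hi))
def blobs(m,amin=8):
    n,l,s,c=cv2.connectedComponentsWithStats(m); return [(i,s[i].tolist(),c[i].round(1).tolist()) for i in range(1,n) if s[i][4]>=amin],l
E
python3 - <<'E'
from h import *
rd=lambda n:cv2.imread(f"pics/{n}0.png")[:,:,::-1].copy()
for n in("top","side"):
    im=rd(n);c=optics.calibration(n)
    for nm,lo,hi in(("green",(50,100,40),(80,255,255)),("orange",(8,190,120),(24,255,255)),("blue",(105,150,60),(125,255,255)),("red",(0,180,100),(5,255,255)),("black",(0,0,0),(179,255,45))):
        b,l=blobs(mask(im,lo,hi),20); print(n,nm,[(x[1],x[2]) for x in b][:14])
im=rd("top");cv2.imwrite("pics/crop_top.png",cv2.resize(im[190:320,80:380],None,fx=2.6,fy=2.6,interpolation=cv2.INTER_CUBIC)[:,:,::-1])
c=optics.calibration("top")
for nm,uv,z in(("puckA green",(147,250),.03),("puckB",(117,228),.03),("disc",(157,251),.004),("small",(162,299),.002),("orange tip",(212,259),.1),("blue tip",(362,244),.1),("bracket",(437,227),.0)):
    print(nm,plane(c,uv,z).round(3))
E
```

```text
top green [([266, 127, 18, 3, 26], [275.0, 127.8]), ([110, 219, 11, 17, 83], [116.5, 226.4]), ([145, 240, 14, 18, 99], [152.8, 247.3])]
top orange [([318, 177, 7, 53, 171], [321.0, 203.3]), ([312, 178, 8, 52, 219], [315.3, 203.8]), ([242, 182, 6, 53, 188], [244.3, 208.8]), ([246, 182, 8, 53, 201], [249.7, 207.8])]
top blue [([312, 11, 12, 91, 440], [316.8, 54.5]), ([220, 13, 13, 98, 700], [225.9, 64.2]), ([242, 17, 30, 93, 1957], [255.0, 65.2]), ([277, 16, 26, 92, 1865], [288.4, 63.8])]
top red [([265, 112, 24, 13, 261], [276.3, 117.9])]
top black []
side green [([273, 340, 23, 24, 347], [283.9, 352.8]), ([231, 375, 24, 27, 357], [243.6, 390.3])]
side orange []
side blue [([436, 96, 13, 33, 110], [438.1, 113.7]), ([328, 183, 6, 7, 28], [330.4, 186.1]), ([140, 194, 44, 11, 120], [157.4, 199.3]), ([147, 215, 42, 19, 356], [171.6, 223.3]), ([131, 216, 15, 3, 24], [137.8, 217.0]), ([262, 221, 6, 10, 30], [264.4, 224.5]), ([111, 234, 11, 5, 24], [116.0, 235.7]), ([73, 238, 117, 27, 1012], [134.8, 252.1]), ([244, 264, 8, 11, 31], [247.6, 269.7])]
side red [([198, 199, 17, 14, 133], [205.4,
[... 158 characters left out ...]
3, 24045], [496.2, 145.7]), ([547, 17, 13, 38, 137], [554.5, 33.3]), ([329, 44, 8, 44, 222], [332.9, 64.7]), ([379, 83, 4, 16, 21], [381.0, 90.5]), ([430, 113, 7, 39, 129], [432.7, 131.6]), ([550, 139, 10, 14, 39], [553.9, 146.4]), ([212, 184, 40, 13, 202], [232.0, 191.9]), ([327, 188, 4, 16, 40], [328.2, 194.9]), ([119, 190, 24, 13, 177], [131.6, 196.5]), ([257, 198, 7, 11, 41], [260.3, 204.9]), ([305, 207, 10, 38, 41], [309.6, 226.0]), ([98, 208, 61, 13, 220], [123.4, 213.7])]
puckA green [[0.463 0.327 0.03 ]]
puckB [[0.514 0.399 0.03 ]]
disc [[0.462 0.311 0.004]]
small [[0.351 0.294 0.002]]
orange tip [[0.442 0.165 0.1  ]]
blue tip [[ 0.477 -0.158  0.1  ]]
bracket [[ 0.526 -0.363  0.   ]]
```

View pics/crop_top.png

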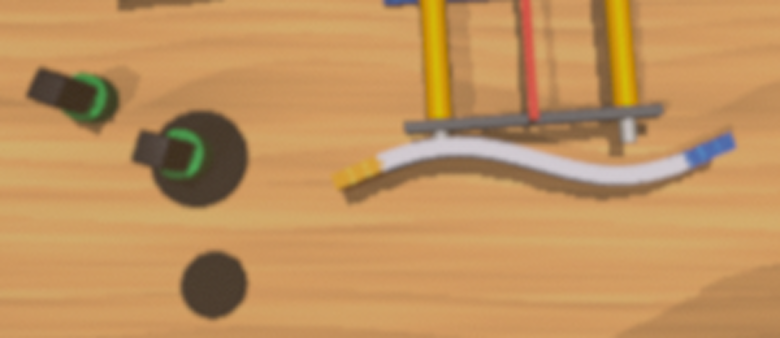

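Crop confirms it: puck A (green at about (147,250)) stands on the ~90 mm disc, 0.56 m from the base. B is bare at 0.65 m and the small disc is about 60 mm, so A and the large disc are the ones meant. Next I'll fit exact positions.

Run:
```python
from h import *
from scipy.optimize import least_squares
im=cv2.imread("pics/top0.png")[:,:,::-1].copy();c=optics.calibration("top")
hsv=cv2.cvtColor(im,cv2.COLOR_RGB2HSV)
print("disc px",hsv[262,165],"handle",hsv[247,137],hsv[250,147],"wood",hsv[275,150],"steel",hsv[247,250],hsv[260,310],"or",hsv[257,218],"bl",hsv[247,355],"shadow",hsv[265,225])
# guard
roi=np.zeros(im.shape[:2],np.uint8);roi[236:270,205:368]=255
H,S,V=[hsv[:,:,i].astype(int) for i in range(3)]
steel=((S<60)&(V>125));orange=((H>8)&(H<25)&(S>170)&(V>150));blue=((H>100)&(H<130)&(S>100)&(V>90))
for nm,m in(("steel",steel),("or",orange),("bl",blue)):
    b,_=blobs((m*255).astype(np.uint8)&roi,10);print(nm,[(x[1],x[2]) for x in b])
# row edges per column by max gradient in the gray (front)
m=((steel|orange|blue)*255).astype(np.uint8)&roi
m=cv2.morphologyEx(m,cv2.MORPH_CLOSE,np.ones((3,3),np.uint8))
b,l=blobs(m,200);i=max(b,key=lambda x:x[1][4])[0];m=l==i
cols=np.where(m.any(0))[0];print(cols.min(),cols.max())
up=[];lo=[]
for u in range(cols.min()+3,cols.max()-2):
    r=np.where(m[:,u])[0];lo.append((u,r.max()+.5));up.append((u,r.min()-.5))
lo=np.array(lo);up=np.array(up)
L=plane(c,lo,.05);U=plane(c,up,.10);L2=plane(c,lo,.1)
def loc(P,p):
    d=P[:,:2]-p[:2];co,s=np.cos(p[2]),np.sin(p[2]);return np.c_[co*d[:,0]+s*d[:,1],-s*d[:,0]+co*d[:,1]]
def res(P,p):
    q=loc(P,p);return q[:,0]-.017*np.sin(2*np.pi*q[:,1]/.3)
for nm,P in(("front z.05",L),("front z.1",L2),("back z.1",U)):
    r=least_squares(lambda p:res(P,p),[.46,0,.08],loss="soft_l1",f_scale=.002);print(nm,r.x.round(4),np.degrees(r.x[2]),"rms",np.sqrt(np.mean(res(P,r.x)**2)))
# disc
dk=((V<85)&(S<200)).astype(np.uint8)*255
for nm,(x0,x1,y0,y1) in(("big",(125,180,228,275)),("small",(145,180,285,315))):
    z=np.zeros_like(dk);z[y0:y1,x0:x1]=dk[y0:y1,x0:x1];pts=cv2.findContours(z,0,1)[0];p=max(pts,key=cv2.contourArea)[:,0]
    W=plane(c,p,.004);
    if nm=="big": W=W[(p[:,0]>160)|(p[:,1]>258)]
    r=least_squares(lambda q:np.hypot(W[:,0]-q[0],W[:,1]-q[1])-q[2],[*W[:,:2].mean(0),.04],loss="soft_l1",f_scale=.002);print(nm,r.x.round(4),len(W))
```

```text
disc px [13 91 76] handle [12 72 78] [ 17 134  63] wood [ 18 128 210] steel [154   9 208] [  4  22 159] or [ 20 189 209] bl [109 138 175] shadow [ 15 136 201]
steel [([318, 236, 7, 9, 50], [321.2, 239.7]), ([226, 240, 137, 21, 995], [286.7, 250.9])]
or [([208, 251, 18, 12, 98], [216.1, 256.6])]
bl [([345, 243, 17, 10, 79], [352.5, 247.4])]
208 362
front z.05 [0.4529 0.0058 0.0628] 3.599261330674264 rms 0.0011430997679224464
front z.1 [0.4512 0.0073 0.081 ] 4.638894046558232 rms 0.0008575341556961388
back z.1 [0.4683 0.0056 0.0821] 4.7042010188990675 rms 0.0015024019373302742
big [0.4634 0.3129 0.0402] 60
small [0.3504 0.2935 0.0255] 62
```

```bash
cat >> h.py <<'E'
from scipy.spatial.transform import Rotation as R
def tool(target,verbose=True):
    "shift to a world target in tool axes, normalised units (1=40mm)"
    s=sensors.read_state();d=R.from_quat(s["tool_rot"]).as_matrix().T@(np.array(target)-s["position"])
    return (d/.04).round(3)
def yaw():
    x=R.from_quat(sensors.read_state()["tool_rot"]).as_matrix();return np.degrees(np.arctan2(x[1,0],x[0,0]))
E
python3 -m inch '[{"claw":-1,"linear":[0.735,-1,0],"spin":0},{"claw":-1,"linear":[0.735,-1,0],"spin":0},{"claw":-1,"linear":[0.735,-1,0],"spin":0},{"claw":-1,"linear":[0.735,-1,0],"spin":0},{"claw":-1,"linear":[0.735,-1,0],"spin":0},{"claw":-1,"linear":[0.735,-1,0],"spin":0},{"claw":-1,"linear":[0.735,-1,0],"spin":0},{"claw":-1,"linear":[0.735,-1,0],"spin":0},{"claw":-1,"linear":[0.735,-1,0],"spin":0},{"claw":-1,"linear":[0.735,-1,0],"spin":0},{"claw":-1,"linear":[0.735,-1,0],"spin":0},{"claw":-1,"linear":[0.735,-1,0],"spin":0}]'
python3 - <<'E'
from h import *
s=sensors.read_state();print(s["t"],s["position"],s["force"],yaw());c=optics.calibration("wrist");im=optics.grab_frame("wrist")
cv2.imwrite("pics/w1.png",im[:,:,::-1]);print(np.round(c["pose"],3),c["fx"])
print("guard origin would be at",proj(c,[[.452,.006,.1],[.46,.32,.04]]),"to puck",tool([.40,.313,.255]))
E
```

```text
t: 1.6
position: [0.3813, 0.0001, 0.2561]
tool_rot: [0.981, 0.192, 0.0, 0.0]
force: [0.8, -0.6, 0.5]
gripper_width: 0.0854
grip_force: 0.0
1.6 [3.81293894e-01 6.57515812e-05 2.56110259e-01] [ 0.81201547 -0.62720207  0.51198196] 22.099166757465436
[[ 0.376  0.881  0.289  0.456]
 [-0.927  0.357  0.117  0.03 ]
 [-0.    -0.312  0.95   0.373]
 [ 0.     0.     0.     1.   ]] 338.8640244499574
guard origin would be at [[304.82406997 113.28077953]
 [-44.01360497 -46.83508819]] to puck [ 3.346 -6.941  0.075]
```

```bash
python3 -m inch '[{"claw":-1,"linear":[0.5,-0.8,0],"spin":0},{"claw":-1,"linear":[0.5,-0.8,0],"spin":0},{"claw":-1,"linear":[0.5,-0.8,0],"spin":0},{"claw":-1,"linear":[0.5,-0.8,0],"spin":0},{"claw":-1,"linear":[0.5,-0.8,0],"spin":0},{"claw":-1,"linear":[0.5,-0.8,0],"spin":0},{"claw":-1,"linear":[0.5,-0.8,0],"spin":0},{"claw":-1,"linear":[0.5,-0.8,0],"spin":0}]'
python3 - <<'E'
from h import *
import json
s=sensors.read_state();print(s["t"],s["position"]);c=optics.calibration("wrist");im=optics.grab_frame("wrist")
cv2.imwrite("pics/w2.png",im[:,:,::-1]);json.dump({k:np.array(v).tolist() for k,v in c.items()},open("w2.json","w"))
a=cv2.imread("pics/w1.png");b=im[:,:,::-1]
cv2.imwrite("pics/w12.png",cv2.resize(np.vstack([a,b]),(400,600)))
cv2.imwrite("pics/w12.png",cv2.resize(np.hstack([a,b]),(800,300)))
E
```

```text
t: 2.65
position: [0.4332, 0.2967, 0.2557]
tool_rot: [0.981, 0.192, -0.0, 0.0]
force: [0.4, 0.6, -0.3]
gripper_width: 0.0854
grip_force: 0.0
2.65 [0.4332406  0.29667781 0.25572832]
```

View pics/w12.png

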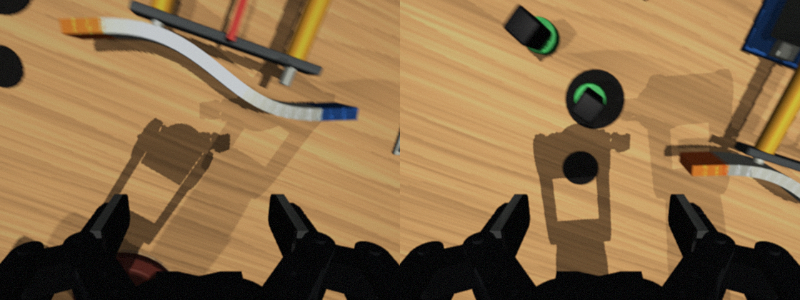

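Wrist view, right half: puck A on the large disc at full-resolution pixel ≈(272,142), the other puck at ≈(190,45), the small disc at ≈(252,235). I'll measure the disc, the green ring and the handle here.

Run:
```python
from h import *
import json
from scipy.optimize import least_squares
c=json.load(open("w2.json"));im=cv2.imread("pics/w2.png")[:,:,::-1].copy();hsv=cv2.cvtColor(im,cv2.COLOR_RGB2HSV)
H,S,V=[hsv[:,:,i].astype(int) for i in range(3)]
def circ(W,r0):
    r=least_squares(lambda q:np.hypot(W[:,0]-q[0],W[:,1]-q[1])-q[2],[*W[:,:2].mean(0),r0],loss="soft_l1",f_scale=.001);return r.x.round(4),np.abs(r.fun).max()
z=np.zeros(H.shape,np.uint8);z[80:190,225:325]=255
g=((H>45)&(H<85)&(S>90)&(V>50));d=((V<70)|g)
m=(d*255).astype(np.uint8)&z
p=max(cv2.findContours(m,0,1)[0],key=cv2.contourArea)[:,0]
W=plane(c,p,.004);q,_=circ(W,.045);keep=np.abs(np.hypot(W[:,0]-q[0],W[:,1]-q[1])-.045)<.004
print("disc",q,circ(W[keep],.045),keep.sum(),"proj",proj(c,[[*q[:2],.004]]))
gm=(g*255).astype(np.uint8)&z
p=max(cv2.findContours(gm,0,1)[0],key=cv2.contourArea)[:,0];hull=cv2.convexHull(p)[:,0]
W=plane(c,hull,.04);print("puck z.04",circ(W,.022),p.min(0),p.max(0))
cr=cv2.resize(im[100:190,235:315],None,fx=6,fy=6,interpolation=cv2.INTER_CUBIC).astype(float)
cv2.imwrite("pics/w2c.png",np.clip(cr*2.2,0,255).astype(np.uint8)[:,:,::-1])
```

```text
disc [0.464  0.3153 0.0427] (array([0.464 , 0.3153, 0.0427]), np.float64(0.0016867575721566386)) 229 proj [[272.57381263 139.9687235 ]]
puck z.04 (array([0.4665, 0.3234, 0.0223]), np.float64(0.002156040382699006)) [242 116] [289 145]
```

View pics/w2c.png

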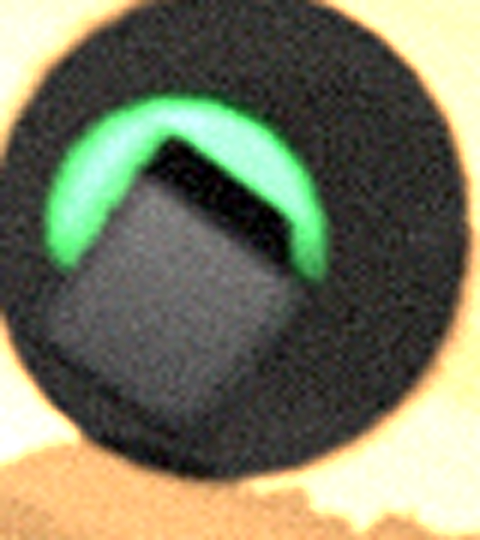

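Handle top corners in the crop: (48,318), (140,175), (300,285), (190,430). The puck stands slightly off the disc centre.

Run:
```python
from h import *
import json
c=json.load(open("w2.json"))
k=np.array([(48,318),(140,175),(300,285),(190,430)])/6+np.array([235,100])-.4
W=plane(c,k,.114);print(W.round(4).tolist(),"centre",W.mean(0))
e=np.roll(W,-1,0)-W;print("len",np.linalg.norm(e,axis=1),"ang",np.degrees(np.arctan2(e[:,1],e[:,0])))
print("yaw",yaw(),"joint",sensors.read_state()["joint_positions"][[0,5]])
# guard from wrist w1
```

```text
[[0.4596, 0.3362, 0.114], [0.4806, 0.3318, 0.114], [0.4755, 0.3082, 0.114], [0.4529, 0.3142, 0.114]] centre [0.4671733  0.32260655 0.114     ]
len [0.02144465 0.0241524  0.0233706  0.02299505] ang [ -12.00688607 -102.16232218  164.94967818   73.10723982]
yaw 22.19659397028224 joint [0.47072262 1.65306557]
```

```bash
python3 -m inch '[{"claw":-1,"linear":[1,-0.29,0],"spin":0},{"claw":-1,"linear":[0,0,0.2],"spin":-0.987},{"claw":-1,"linear":[0,0,0.2],"spin":-0.987},{"claw":-1,"linear":[0,0,0.2],"spin":-0.987},{"claw":-1,"linear":[0,0,0.2],"spin":-0.987},{"claw":-1,"linear":[0,0,0.2],"spin":-0.987},{"claw":-1,"linear":[0,0,0.2],"spin":-0.987},{"claw":-1,"linear":[0,0,0.2],"spin":-0.987},{"claw":-1,"linear":[0,0,0.2],"spin":-0.987},{"claw":-1,"linear":[0,0,0.2],"spin":-0.987},{"claw":-1,"linear":[0,0,0],"spin":0}]'
python3 - <<'E'
from h import *
print(yaw(),tool([.467,.323,.09]))
E
```

```text
t: 4.08
position: [0.4652, 0.3207, 0.183]
tool_rot: [0.792, 0.611, -0.001, -0.0]
force: [-0.2, -0.3, -0.2]
gripper_width: 0.0853
grip_force: 0.0
75.32457864499659 [0.07  0.033 2.324]
```

```bash
python3 -m inch '[{"claw":-1,"linear":[0.07,0.03,0.77],"spin":0},{"claw":-1,"linear":[0,0,0.77],"spin":0},{"claw":-1,"linear":[0,0,0.77],"spin":0},{"claw":-1,"linear":[0,0,0],"spin":0},{"claw":1,"linear":[0,0,0],"spin":0},{"claw":1,"linear":[0,0,0],"spin":0},{"claw":1,"linear":[0,0,0],"spin":0},{"claw":1,"linear":[0,0,0],"spin":0},{"claw":1,"linear":[0,0,0],"spin":0},{"claw":1,"linear":[0,0,0],"spin":0}]' 110
python3 -m inch '[{"claw":1,"linear":[0,0,-0.5],"spin":0},{"claw":1,"linear":[0,0,-1],"spin":0},{"claw":1,"linear":[0,0,-0.5],"spin":0},{"claw":1,"linear":[0,0,0],"spin":0}]'
```

```text
t: 5.32
position: [0.4688, 0.3247, 0.0933]
tool_rot: [0.791, 0.612, 0.001, 0.0]
force: [-1.4, 0.3, 5.6]
gripper_width: 0.0271
grip_force: 108.1
t: 5.82
position: [0.4692, 0.3247, 0.1743]
tool_rot: [0.791, 0.612, 0.002, 0.0]
force: [0.3, -0.5, -2.0]
gripper_width: 0.0272
grip_force: 108.1
```

```bash
python3 -m inch '[{"claw":1,"linear":[-0.2,-0.9,0],"spin":0},{"claw":1,"linear":[-0.7,-0.66,0],"spin":0},{"claw":1,"linear":[-0.7,0,0],"spin":0},{"claw":1,"linear":[-0.74,0,0],"spin":0},{"claw":1,"linear":[0,0,0],"spin":-0.8},{"claw":1,"linear":[0,0,0],"spin":-0.8},{"claw":1,"linear":[0,0,0],"spin":-0.8},{"claw":1,"linear":[0,0,0],"spin":-0.8},{"claw":1,"linear":[0,0,0],"spin":0}]'
python3 - <<'E'
from h import *
s=sensors.read_state();print(yaw(),s["position"])
for n in("top","side","wrist"):
    c=optics.calibration(n);im=optics.grab_frame(n);cv2.imwrite(f"pics/{n}3.png",im[:,:,::-1]);P=s["position"]+[0,0,-.0885+.018]
    print(n,proj(c,P),[(x[1],x[2]) for x in blobs(mask(im,(45,90,40),(85,255,255)),30)[0]])
    if n!="wrist":np.savez(f"{n}3",**{k:np.array(v) for k,v in c.items()})
a=[cv2.imread(f"pics/{n}3.png") for n in("top","side")]
cv2.imwrite("pics/ts3.png",np.hstack([a[0][150:420,60:400],a[1][130:400,160:500]]))
print("to start",tool([.3814,.1337,.1455]))
E
```

```text
t: 6.95
position: [0.3827, 0.2486, 0.1703]
tool_rot: [0.679, 0.735, -0.002, -0.001]
force: [-0.7, 0.0, -1.1]
gripper_width: 0.0266
grip_force: 108.7
94.544877087592 [0.38273936 0.24858468 0.17025569]
top [[171.64291446 286.93059559]] [([266, 126, 24, 4, 56], [277.2, 127.8]), ([107, 219, 15, 17, 112], [115.9, 227.2]), ([172, 278, 10, 20, 84], [177.5, 286.6])]
side [[335.13430334 304.66134662]] [([210, 200, 9, 14, 41], [213.9, 206.6]), ([325, 291, 23, 27, 375], [335.9, 306.4]), ([231, 375, 25, 27, 378], [243.6, 390.3])]
wrist [[277.62984816 236.38707243]] [([448, 0, 76, 27, 1364], [480.5, 10.6]), ([240, 201, 76, 57, 2432], [276.5, 226.2])]
to start [-2.866 -0.276  0.641]
```

View pics/ts3.png

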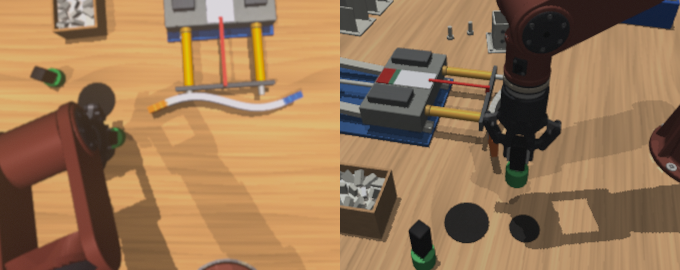

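The puck is held upright and clear of everything. Stripes and pointer are visible in both views: top pointer tip ≈(281,168), green stripe ≈(276,128). Going to the start point and preparing the measurement.

```bash
cat > m.py <<'E'
from h import *
O=np.array([.452,.006]);Y=np.radians(4.65);ex=np.array([np.cos(Y),np.sin(Y)]);ey=np.array([-ex[1],ex[0]])
def loc(p): d=np.asarray(p)[...,:2]-O; return np.stack([d@ex,d@ey],-1)
yy=np.linspace(-.2,.2,4001);f=lambda y:.017*np.sin(2*np.pi*y/.3)
def axis(ya):  # puck axis local x at contact, guard out
    k=np.abs(yy-ya)<.0219;return (f(yy[k])-np.sqrt(.022**2-(yy[k]-ya)**2)).min()
def look(n,tag=None):
    s=sensors.read_state();c=optics.calibration(n);im=optics.grab_frame(n)
    if tag: cv2.imwrite(f"pics/{n}_{tag}.png",im[:,:,::-1])
    return s,c,im
def rep(s=None):
    s=s or sensors.read_state();l=loc(s["position"]);F=s["force"][:2]
    print("t %.2f local x %.4f y %.4f z %.4f Fx %.2f Fy %.2f  X=%.4f yaw %.2f"%(s["t"],*l,s["position"][2],F@ex,F@ey,l[0]-axis(l[1]),yaw()))
def stripes(c,im,C=0):
    H,S,V=[cv2.cvtColor(im,cv2.COLOR_RGB2HSV)[:,:,i].astype(int) for i in range(3)]
    out={}
    for nm,m in(("green",(H>40)&(H<90)&(S>60)&(V>40)),("red",((H<7)|(H>172))&(S>140)&(V>80))):
        v,u=np.where(m)
        P=plane(c,np.c_[u,v],.1+.1*C);L=loc(P);k=(np.abs(L[:,1])<.04)&(L[:,0]>.05)&(L[:,0]<.6)
        L=L[k];out[nm]=L
    return out
E
python3 -m inch '[{"claw":1,"linear":[-0.72,-0.07,0.16],"spin":0},{"claw":1,"linear":[-0.72,-0.07,0.16],"spin":0},{"claw":1,"linear":[-0.72,-0.07,0.16],"spin":0},{"claw":1,"linear":[-0.72,-0.07,0.16],"spin":0},{"claw":1,"linear":[0,0,0],"spin":0}]'
python3 - <<'E'
from m import *
rep();print("start axis x",axis(.133))
for n in("top","side"):
    s,c,im=look(n,"p0")
    for k,L in stripes(c,im).items():
        print(n,k,len(L),"mean",L.mean(0).round(4) if len(L) else 0,"min/max",L.min(0).round(4),L.max(0).round(4))
        if k=="red":
            h=np.histogram(L[:,0],np.arange(.05,.32,.005))
            print(dict(zip((h[1][:-1]*1000).round().astype(int).tolist(),h[0].tolist())))
E
```

```text
t: 7.72
position: [0.3812, 0.1321, 0.1455]
tool_rot: [0.679, 0.734, -0.001, -0.001]
force: [0.1, 0.0, -1.1]
gripper_width: 0.0272
grip_force: 108.7
t 7.72 local x -0.0603 y 0.1314 z 0.1455 Fx 0.10 Fy 0.04  X=-0.0436 yaw 94.40
start axis x -0.017323643733264015
top green 94 mean [ 0.2856 -0.0007] min/max [ 0.2814 -0.03  ] [0.2899 0.0267]
top red 532 mean [ 0.2362 -0.0009] min/max [ 0.05   -0.0296] [0.3246 0.0273]
{50: 9, 55: 8, 60: 7, 65: 8, 70: 6, 75: 6, 80: 8, 85: 7, 90: 6, 95: 6, 100: 9, 105: 6, 110: 8, 115: 8, 120: 9, 125: 6, 130: 6, 135: 6, 140: 8, 145: 10, 150: 6, 155: 6, 160: 6, 165: 9, 170: 11, 175: 9, 180: 5, 185: 4, 190: 3, 195: 0, 200: 0, 205: 0, 210: 0, 215: 0, 220: 0, 225: 0, 230: 0, 235: 0, 240: 0, 245: 0, 250: 0, 255: 0, 260: 0, 265: 0, 270: 0, 275: 0, 280: 0, 285: 0, 290: 8, 295: 53, 300: 54, 305: 56, 310: 53}
side green 57 mean [2.85e-01 1.00e-04] min/max [ 0.28   -0.0286] [0.29   0.0276]
side red 318 mean [ 0.2207 -0.0024] min/max [ 0.0503 -0.0303] [0.3233 0.029 ]
{50: 5, 55: 7, 60: 6, 65: 4, 70: 4, 75: 7, 80: 5, 85: 4, 90: 4, 95: 6, 100: 6, 105: 4, 110: 4, 115: 5, 120: 6, 125: 4, 130: 5, 135: 6, 140: 6, 145: 4, 150: 6, 155: 6, 160: 6, 165: 6, 170: 6, 175: 6, 180: 4, 185: 3, 190: 4, 195: 0, 200: 0, 205: 0, 210: 0, 215: 0, 220: 0, 225: 0, 230: 0, 235: 0, 240: 0, 245: 0, 250: 0, 255: 0, 260: 0, 265: 0, 270: 0, 275: 0, 280: 0, 285: 0, 290: 12, 295: 30, 300: 28, 305: 28, 310: 27}
```

```bash
cat > q.py <<'E'
from m import *
import sys
rep()
for n in("top","side"):
    s,c,im=look(n,sys.argv[1]);C=0
    for _ in range(3):
        st=stripes(c,im,C);g=st["green"]
        if len(g)<8:break
        gx=(g[:,0].min()+g[:,0].max())/2;gm=g[:,0].mean();C=gm-.2855
    r=st["red"][:,0];h=np.histogram(r,np.arange(.0,.65,.004));i=h[1][:-1]
    pr=r[(r<.28+C+.012)];X=loc(s["position"])
    print(n,"ngreen",len(g),"C %.4f"%C,"tip(max red before) %.4f"%(np.sort(pr)[-3] if len(pr)>3 else 0),"q_ptr %.4f"%(.093+.0-(.2855+C-np.sort(pr)[-3]) if len(pr)>3 else 0),"q=X-C %.4f"%(X[0]-axis(X[1])-C),[(int(1000*(a-.2855-C)),int(b)) for a,b in zip(i,h[0]) if -.03<a-.2855-C<.02])
rep()
E
python3 -m inch '[{"claw":1,"linear":[0,0.5,-0.02],"spin":0},{"claw":1,"linear":[0,0.5,-0.02],"spin":0},{"claw":1,"linear":[0,0.4,-0.02],"spin":0},{"claw":1,"linear":[0,0.4,-0.02],"spin":0},{"claw":1,"linear":[0,0.4,-0.03],"spin":0},{"claw":1,"linear":[0,0.3,-0.03],"spin":0},{"claw":1,"linear":[0,0.25,-0.03],"spin":0},{"claw":1,"linear":[0,0.12,-0.02],"spin":0}]'
python3 q.py a
```

```text
t: 8.82
position: [0.4932, 0.1421, 0.1519]
tool_rot: [0.678, 0.735, -0.004, -0.003]
force: [-8.5, -1.8, 0.3]
gripper_width: 0.027
grip_force: 109.4
t 8.82 local x 0.0521 y 0.1323 z 0.1519 Fx -8.64 Fy -1.07  X=0.0692 yaw 94.62
top ngreen 93 C 0.0021 tip(max red before) 0.2548 q_ptr 0.0602 q=X-C 0.0671 [(-27, 0), (-23, 0), (-19, 0), (-15, 0), (-11, 0), (-7, 0), (-3, 0), (0, 0), (4, 0), (8, 41), (12, 44), (16, 44)]
side ngreen 57 C 0.0020 tip(max red before) 0.2608 q_ptr 0.0663 q=X-C 0.0676 [(-27, 3), (-23, 0), (-19, 0), (-15, 0), (-11, 0), (-7, 0), (-3, 0), (0, 0), (4, 3), (8, 22), (12, 22), (16, 22)]
t 8.93 local x 0.0522 y 0.1323 z 0.1519 Fx -8.20 Fy -1.64  X=0.0693 yaw 94.62
```

```bash
python3 -m inch '[{"claw":1,"linear":[0,0.2,-0.02],"spin":0},{"claw":1,"linear":[0,0.2,-0.02],"spin":0},{"claw":1,"linear":[0,0.1,-0.01],"spin":0},{"claw":1,"linear":[0,0,0],"spin":0}]'
python3 q.py b
python3 -m inch '[{"claw":1,"linear":[0,0.03,0],"spin":0},{"claw":1,"linear":[0,0.03,0],"spin":0},{"claw":1,"linear":[0,0.03,0],"spin":0},{"claw":1,"linear":[0,0.03,0],"spin":0}]'
python3 q.py c
```

```text
t: 9.43
position: [0.512, 0.1435, 0.1535]
tool_rot: [0.678, 0.735, -0.005, -0.004]
force: [-9.4, -3.1, -0.5]
gripper_width: 0.0267
grip_force: 109.4
t 9.43 local x 0.0710 y 0.1321 z 0.1535 Fx -9.64 Fy -2.32  X=0.0880 yaw 94.63
top ngreen 86 C 0.0101 tip(max red before) 0.2778 q_ptr 0.0752 q=X-C 0.0779 [(-27, 2), (-23, 4), (-19, 2), (-15, 1), (-11, 0), (-7, 0), (-3, 0), (0, 0), (4, 1), (8, 45), (12, 42), (16, 43)]
side ngreen 56 C 0.0099 tip(max red before) 0.2780 q_ptr 0.0756 q=X-C 0.0779 [(-27, 3), (-23, 3), (-19, 3), (-15, 1), (-11, 0), (-7, 0), (-3, 0), (0, 0), (4, 3), (8, 22), (12, 22), (16, 22)]
t 9.53 local x 0.0708 y 0.1321 z 0.1534 Fx -9.30 Fy -1.82  X=0.0878 yaw 94.63
t: 10.02
position: [0.5169, 0.1438, 0.1537]
tool_rot: [0.678, 0.735, -0.005, -0.004]
force: [-9.2, -3.7, 0.3]
gripper_width: 0.027
grip_force: 109.6
t 10.03 local x 0.0759 y 0.1321 z 0.1537 Fx -9.49 Fy -2.92  X=0.0929 yaw 94.63
top ngreen 93 C 0.0182 tip(max red before) 0.2823 q_ptr 0.0716 q=X-C 0.0746 [(-27, 3), (-23, 3), (-19, 2), (-15, 0), (-11, 0), (-7, 0), (-3, 0), (0, 0), (4, 0), (8, 39), (12, 44), (16, 43)]
side ngreen 56 C 0.0180 tip(max red before) 0.2855 q_ptr 0.0750 q=X-C 0.0751 [(-27, 2), (-23, 2), (-19, 3), (-15, 1), (-11, 0), (-7, 0), (-3, 0), (0, 0), (4, 3), (8, 22), (12, 22), (16, 22)]
t 10.12 local x 0.0760 y 0.1321 z 0.1537 Fx -8.99 Fy -2.08  X=0.0930 yaw 94.63
```

```bash
python3 -m inch '[{"claw":1,"linear":[0,0.15,-0.015],"spin":0},{"claw":1,"linear":[0,0.15,-0.015],"spin":0},{"claw":1,"linear":[0,0.15,-0.015],"spin":0},{"claw":1,"linear":[0,0.15,-0.015],"spin":0},{"claw":1,"linear":[0,0.07,-0.007],"spin":0},{"claw":1,"linear":[0,0.07,-0.007],"spin":0}]'
python3 q.py d
python3 - <<'E'
import cv2,numpy as np
a=cv2.imread("pics/top_d.png")[80:230,200:360];b=cv2.imread("pics/side_d.png")[150:300,150:310]
cv2.imwrite("pics/d.png",cv2.resize(np.hstack([a,b]),None,fx=2.5,fy=2.5,interpolation=cv2.INTER_CUBIC))
E
```

```text
t: 10.88
position: [0.5456, 0.146, 0.1562]
tool_rot: [0.678, 0.735, -0.006, -0.004]
force: [-11.6, -3.0, 1.0]
gripper_width: 0.0269
grip_force: 109.5
t 10.88 local x 0.1046 y 0.1319 z 0.1562 Fx -11.80 Fy -2.01  X=0.1216 yaw 94.63
top ngreen 76 C 0.0337 tip(max red before) 0.3148 q_ptr 0.0886 q=X-C 0.0879 [(-27, 2), (-23, 1), (-19, 2), (-15, 3), (-11, 2), (-7, 4), (-3, 2), (0, 0), (4, 10), (8, 41), (12, 43), (16, 43)]
side ngreen 46 C 0.0341 tip(max red before) 0.3155 q_ptr 0.0889 q=X-C 0.0879 [(-27, 3), (-23, 3), (-19, 2), (-15, 2), (-11, 3), (-7, 3), (-3, 2), (0, 0), (4, 5), (8, 21), (12, 23), (16, 20)]
t 10.97 local x 0.1049 y 0.1319 z 0.1562 Fx -10.05 Fy -2.49  X=0.1219 yaw 94.64
```

View pics/d.png

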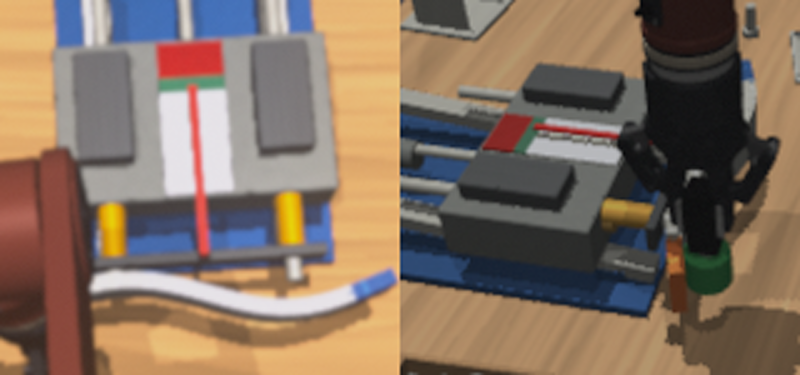

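The tip sits inside the green stripe in both views: top crop ≈(192,88), side crop ≈(533,130), with q≈0.088. The creep gives W≈6.4 N and v≈0.022 m/s at q=0.09, so there is ample room for the pass.

```bash
cat > plan.py <<'E'
from m import *
import sys
def meas(tag,W):
    s=sensors.read_state();out=[]
    for k,n in enumerate(("top","side")):
        s_,c,im=look(n,tag);C=.03
        for _ in range(4):
            st=stripes(c,im,C);g=st["green"]
            if len(g)<25:break
            C=g[:,0].mean()-.2855
        if len(g)<25: print(n,"no stripe",len(g));continue
        r=st["red"][:,0];pr=r[r<.2855+C+.006];l=loc(s_["position"])
        X=l[0]-axis(l[1]);qp=.093-(.2855+C-np.sort(pr)[-3]) if len(pr)>3 else 0
        print(n,"t %.2f C %.4f q=X-C %.4f qptr %.4f width %.3f"%(s_["t"],C,X-C,qp,np.ptp(g[:,1])));out.append((s_["t"],C))
    return out
def plan(out,W,dy,n,qt=.09,yend=-.147):
    s=sensors.read_state();l=loc(s["position"]);y=l[1];v=(120*qt-W)/200
    C=np.mean([c+v*(s["t"]-t) for t,c in out]);x=l[0];X=x-axis(y);print("now q %.4f C %.4f"%(X-C,C));rep(s)
    cx,cy,cX=x,y,X;rows=[]
    for i in range(1,n+1):
        ty=max(y-dy*i,yend);Ct=C+v*.125*i;tX=Ct+qt;tx=axis(ty)+tX
        a=[round((ty-cy)/.04,3),round((tx-cx)/.04,3),round(-.1*(tX-cX)/.04,3)]
        rows.append(a);cx+=a[1]*.04;cy+=a[0]*.04;cX=tX
    print(rows,"end y %.4f"%cy)
E
python3 - <<'E'
from plan import *
plan([(10.93,.0341),(10.88,.0337)],6.4,.009,8)
E
```

```text
now q 0.0864 C 0.0354
t 10.97 local x 0.1049 y 0.1319 z 0.1562 Fx -10.05 Fy -2.49  X=0.1219 yaw 94.64
[[np.float64(-0.225), np.float64(0.234), np.float64(-0.016)], [np.float64(-0.225), np.float64(0.138), np.float64(-0.007)], [np.float64(-0.225), np.float64(0.128), np.float64(-0.007)], [np.float64(-0.225), np.float64(0.116), np.float64(-0.007)], [np.float64(-0.225), np.float64(0.1), np.float64(-0.007)], [np.float64(-0.225), np.float64(0.084), np.float64(-0.007)], [np.float64(-0.225), np.float64(0.066), np.float64(-0.007)], [np.float64(-0.225), np.float64(0.047), np.float64(-0.007)]] end y 0.0599
```

```bash
python3 -m inch '[{"claw":1,"linear":[-0.225,0.234,-0.016],"spin":0},{"claw":1,"linear":[-0.225,0.138,-0.007],"spin":0},{"claw":1,"linear":[-0.225,0.128,-0.007],"spin":0},{"claw":1,"linear":[-0.225,0.116,-0.007],"spin":0},{"claw":1,"linear":[-0.225,0.1,-0.007],"spin":0}]'
python3 - <<'E'
from plan import *
o=meas("e",6.4);plan(o,6.4,.009,6)
E
```

```text
t: 11.6
position: [0.5768, 0.1049, 0.1568]
tool_rot: [0.678, 0.735, -0.006, -0.007]
force: [-10.7, 1.3, -1.9]
gripper_width: 0.0272
grip_force: 109.7
top t 11.60 C 0.0493 q=X-C 0.0889 qptr 0.0911 width 0.055
side t 11.65 C 0.0495 q=X-C 0.0892 qptr 0.0920 width 0.057
now q 0.0875 C 0.0510
t 11.70 local x 0.1328 y 0.0872 z 0.1569 Fx -10.72 Fy -1.22  X=0.1385 yaw 94.58
[[np.float64(-0.225), np.float64(0.147), np.float64(-0.013)], [np.float64(-0.225), np.float64(0.066), np.float64(-0.007)], [np.float64(-0.225), np.float64(0.049), np.float64(-0.007)], [np.float64(-0.225), np.float64(0.032), np.float64(-0.007)], [np.float64(-0.225), np.float64(0.017), np.float64(-0.007)], [np.float64(-0.225), np.float64(0.006), np.float64(-0.007)]] end y 0.0332
```

```bash
python3 -m inch '[{"claw":1,"linear":[-0.225,0.14,-0.02],"spin":0},{"claw":1,"linear":[-0.225,0.066,-0.012],"spin":0},{"claw":1,"linear":[-0.225,0.049,-0.012],"spin":0},{"claw":1,"linear":[-0.225,0.032,-0.012],"spin":0},{"claw":1,"linear":[-0.225,0.017,-0.012],"spin":0},{"claw":1,"linear":[-0.225,0.006,-0.012],"spin":0}]'
python3 - <<'E'
from plan import *
o=meas("f",6.4);plan(o,6.4,.009,6)
E
```

```text
t: 12.45
position: [0.5931, 0.0544, 0.1598]
tool_rot: [0.678, 0.735, -0.004, -0.009]
force: [-12.2, 6.4, -2.6]
gripper_width: 0.0269
grip_force: 109.6
top t 12.45 C -0.0054 q=X-C 0.1609 qptr 0.0633 width 0.057
side t 12.50 C -0.0935 q=X-C 0.2496 qptr 0.0000 width 0.069
now q 0.2040 C -0.0478
t 12.55 local x 0.1448 y 0.0352 z 0.1599 Fx -10.31 Fy 2.82  X=0.1562 yaw 94.57
[[np.float64(-0.225), np.float64(-2.851), np.float64(0.278)], [np.float64(-0.225), np.float64(-0.008), np.float64(-0.007)], [np.float64(-0.225), np.float64(-0.01), np.float64(-0.007)], [np.float64(-0.225), np.float64(-0.011), np.float64(-0.007)], [np.float64(-0.225), np.float64(-0.009), np.float64(-0.007)], [np.float64(-0.225), np.float64(-0.003), np.float64(-0.007)]] end y -0.0188
```

```bash
sed -i 's/(L\[:,0\]>.05)/(L[:,0]>(.31 if nm=="green" else .05))/' m.py
python3 - <<'E'
from plan import *
o=[]
for n,t in(("top",12.45),("side",12.50)):
    c=optics.calibration(n);im=cv2.imread(f"pics/{n}_f.png")[:,:,::-1].copy();C=.06
    for _ in range(4):
        st=stripes(c,im,C);g=st["green"];C=g[:,0].mean()-.2855
    r=st["red"][:,0];pr=r[r<.2855+C+.006]
    print(n,len(g),C,np.ptp(g,0),"qptr",.093-(.2855+C-np.sort(pr)[-3]));o.append((t,C))
plan(o[:1] if 0 else o,6.4,.009,6)
print(np.mean([0]))
E
```

```text
top 72 0.06794221296942549 [0.00819462 0.05483514] qptr 0.09106931012214795
side 42 0.06803954857721928 [0.00997177 0.05736812] qptr 0.09345598787093082
now q 0.0865 C 0.0696
t 12.55 local x 0.1448 y 0.0352 z 0.1599 Fx -10.31 Fy 2.82  X=0.1562 yaw 94.57
[[np.float64(-0.225), np.float64(0.085), np.float64(-0.016)], [np.float64(-0.225), np.float64(-0.007), np.float64(-0.007)], [np.float64(-0.225), np.float64(-0.011), np.float64(-0.007)], [np.float64(-0.225), np.float64(-0.011), np.float64(-0.007)], [np.float64(-0.225), np.float64(-0.008), np.float64(-0.007)], [np.float64(-0.225), np.float64(-0.004), np.float64(-0.007)]] end y -0.0188
0.0
```

```bash
python3 -m inch '[{"claw":1,"linear":[-0.225,0.06,-0.016],"spin":0},{"claw":1,"linear":[-0.225,-0.007,-0.01],"spin":0},{"claw":1,"linear":[-0.225,-0.011,-0.01],"spin":0},{"claw":1,"linear":[-0.225,-0.011,-0.01],"spin":0},{"claw":1,"linear":[-0.225,-0.008,-0.01],"spin":0},{"claw":1,"linear":[-0.225,-0.004,-0.01],"spin":0}]'
python3 - <<'E'
from plan import *
o=meas("g",6.4);plan(o,6.4,.009,6)
E
```

```text
t: 13.3
position: [0.598, 0.0013, 0.1622]
tool_rot: [0.678, 0.735, -0.004, -0.009]
force: [-11.9, 5.8, -2.7]
gripper_width: 0.027
grip_force: 109.6
top t 13.30 C 0.0866 q=X-C 0.0875 qptr 0.0928 width 0.057
side t 13.35 C 0.0866 q=X-C 0.0881 qptr 0.0941 width 0.057
now q 0.0867 C 0.0882
t 13.40 local x 0.1454 y -0.0184 z 0.1623 Fx -10.84 Fy 3.82  X=0.1749 yaw 94.58
[[np.float64(-0.225), np.float64(0.087), np.float64(-0.015)], [np.float64(-0.225), np.float64(0.012), np.float64(-0.007)], [np.float64(-0.225), np.float64(0.022), np.float64(-0.007)], [np.float64(-0.225), np.float64(0.033), np.float64(-0.007)], [np.float64(-0.225), np.float64(0.046), np.float64(-0.007)], [np.float64(-0.225), np.float64(0.059), np.float64(-0.007)]] end y -0.0724
```

```bash
python3 -m inch '[{"claw":1,"linear":[-0.225,0.04,-0.015],"spin":0},{"claw":1,"linear":[-0.225,0.01,-0.01],"spin":0},{"claw":1,"linear":[-0.225,0.022,-0.01],"spin":0},{"claw":1,"linear":[-0.225,0.033,-0.01],"spin":0},{"claw":1,"linear":[-0.225,0.046,-0.01],"spin":0},{"claw":1,"linear":[-0.225,0.059,-0.01],"spin":0}]'
python3 - <<'E'
from plan import *
o=meas("h",6.4);plan(o,6.4,.009,9)
E
```

```text
t: 14.15
position: [0.6112, -0.0535, 0.1649]
tool_rot: [0.678, 0.735, -0.004, -0.008]
force: [-10.6, 2.1, -0.9]
gripper_width: 0.0265
grip_force: 109.6
top t 14.15 C 0.1048 q=X-C 0.0880 qptr 0.0908 width 0.055
side t 14.20 C 0.1048 q=X-C 0.0886 qptr 0.0935 width 0.058
now q 0.0869 C 0.1065
t 14.25 local x 0.1544 y -0.0739 z 0.1651 Fx -10.28 Fy -0.03  X=0.1934 yaw 94.60
[[np.float64(-0.225), np.float64(0.152), np.float64(-0.015)], [np.float64(-0.225), np.float64(0.086), np.float64(-0.007)], [np.float64(-0.225), np.float64(0.099), np.float64(-0.007)], [np.float64(-0.225), np.float64(0.111), np.float64(-0.007)], [np.float64(-0.225), np.float64(0.122), np.float64(-0.007)], [np.float64(-0.225), np.float64(0.131), np.float64(-0.007)], [np.float64(-0.225), np.float64(0.139), np.float64(-0.007)], [np.float64(-0.225), np.float64(0.144), np.float64(-0.007)], [np.float64(-0.026), np.float64(0.078), np.float64(-0.007)]] end y -0.1470
```

```bash
python3 -m inch '[{"claw":1,"linear":[-0.225,0.125,-0.015],"spin":0},{"claw":1,"linear":[-0.225,0.086,-0.01],"spin":0},{"claw":1,"linear":[-0.225,0.099,-0.01],"spin":0},{"claw":1,"linear":[-0.225,0.111,-0.01],"spin":0},{"claw":1,"linear":[-0.225,0.122,-0.01],"spin":0}]'
python3 - <<'E'
from plan import *
o=meas("i",6.4);plan(o,6.4,.009,5,.089,-.146)
E
```

```text
t: 14.88
position: [0.6371, -0.0982, 0.1674]
tool_rot: [0.678, 0.735, -0.005, -0.007]
force: [-10.3, -1.2, -2.3]
gripper_width: 0.0264
grip_force: 109.6
top t 14.88 C 0.1207 q=X-C 0.0885 qptr 0.0931 width 0.057
side t 14.93 C 0.1207 q=X-C 0.0889 qptr 0.0938 width 0.058
now q 0.0871 C 0.1223
t 14.97 local x 0.1767 y -0.1205 z 0.1676 Fx -10.57 Fy -2.55  X=0.2094 yaw 94.61
[[np.float64(-0.225), np.float64(0.179), np.float64(-0.011)], [np.float64(-0.225), np.float64(0.138), np.float64(-0.007)], [np.float64(-0.187), np.float64(0.13), np.float64(-0.007)], [np.float64(0.0), np.float64(0.067), np.float64(-0.007)], [np.float64(0.0), np.float64(0.067), np.float64(-0.007)]] end y -0.1460
```

```bash
python3 -m inch '[{"claw":1,"linear":[-0.225,0.165,-0.015],"spin":0},{"claw":1,"linear":[-0.225,0.138,-0.01],"spin":0},{"claw":1,"linear":[-0.187,0.13,-0.01],"spin":0},{"claw":1,"linear":[0,0.067,0],"spin":0},{"claw":1,"linear":[0,-0.5,0],"spin":0},{"claw":1,"linear":[0,-1,0],"spin":0},{"claw":1,"linear":[0,-1,0],"spin":0},{"claw":1,"linear":[0,-1,0],"spin":0},{"claw":1,"linear":[0,-1,0],"spin":0},{"claw":1,"linear":[0,-1,0],"spin":0},{"claw":1,"linear":[0,-1,-0.3],"spin":0},{"claw":1,"linear":[0,-1,-0.3],"spin":0}]'
python3 - <<'E'
from m import *
rep();print(tool([.375,.25,.2]),tool([.464,.3153,.2]))
E
```

```text
t: 16.48
position: [0.3656, -0.1468, 0.1974]
tool_rot: [0.678, 0.735, 0.0, 0.001]
force: [0.8, 0.2, -1.7]
gripper_width: 0.0266
grip_force: 109.9
t 16.48 local x -0.0985 y -0.1453 z 0.1974 Fx 0.81 Fy 0.18  X=-0.0735 yaw 94.62
[ 9.87   1.033 -0.079] [11.318  3.382 -0.075]
```

```bash
python3 -m inch '[{"claw":1,"linear":[0.98,0.1,0],"spin":0},{"claw":1,"linear":[0.98,0.1,0],"spin":0},{"claw":1,"linear":[0.98,0.1,0],"spin":0},{"claw":1,"linear":[0.98,0.1,0],"spin":0},{"claw":1,"linear":[0.98,0.1,0],"spin":0},{"claw":1,"linear":[0.98,0.1,0],"spin":0},{"claw":1,"linear":[0.98,0.1,0],"spin":0},{"claw":1,"linear":[0.98,0.1,0],"spin":0},{"claw":1,"linear":[0.98,0.1,0],"spin":0},{"claw":1,"linear":[0.98,0.1,0],"spin":0},{"claw":1,"linear":[0,0,0],"spin":0}]'
python3 - <<'E'
from m import *
rep()
s,c,im=look("wrist","k");print(s["position"])
m=mask(im,(45,90,40),(85,255,255));print([(x[1],x[2]) for x in blobs(m,100)[0]],proj(c,s["position"]+[0,0,-.0885]))
s2,c2,im2=look("side","k")
cv2.imwrite("pics/k.png",cv2.resize(np.hstack([im,im2]),(800,300))[:,:,::-1])
print(tool([.464,.3153,.2]))
E
```

```text
t: 17.85
position: [0.3752, 0.2505, 0.1975]
tool_rot: [0.677, 0.736, 0.002, 0.0]
force: [-0.6, 0.1, -0.9]
gripper_width: 0.027
grip_force: 109.9Traceback (most recent call last):
  File "<stdin>", line 2, in <module>
  File "m.py", line 13, in rep
    print("t %.2f local x %.4f y %.4f z %.4f Fx %.2f Fy %.2f  X=%.4f yaw %.2f"%(s["t"],*l,s["position"][2],F@ex,F@ey,l[0]-axis(l[1]),yaw()))
                                                                                                                          ~~~~^^^^^^
  File "m.py", line 6, in axis
    k=np.abs(yy-ya)<.0219;return (f(yy[k])-np.sqrt(.022**2-(yy[k]-ya)**2)).min()
                                 ~~~~~~~~~~~~~~~~~~~~~~~~~~~~~~~~~~~~~~~~~~~~~^^
    return umr_minimum(a, axis, None, out, keepdims, initial, where)
ValueError: zero-size array to reduction operation minimum which has no identity
```

Run:
```python
from m import *
s,c,im=look("wrist","k");m=mask(im,(45,90,40),(85,255,255));print([(x[1],x[2]) for x in blobs(m,100)[0]])
s2,c2,im2=look("side","k")
cv2.imwrite("pics/k.png",cv2.resize(np.hstack([im,im2]),(800,300))[:,:,::-1])
print(s["t"],tool([.464,.3153,.2]))
# green hull -> underside height plane circle
p=max(cv2.findContours(m,0,1)[0],key=cv2.contourArea)[:,0]
zt=s["position"][2]-.0885+.036;W=plane(c,cv2.convexHull(p)[:,0],zt)
print("top-plane extents rel TCP",(W.min(0)-s["position"]).round(4),(W.max(0)-s["position"]).round(4))
```

```text
[([440, 0, 67, 38, 1545], [465.8, 18.8]), ([239, 201, 77, 57, 2432], [276.7, 226.3])]
17.85 [ 1.493  2.367 -0.077]
top-plane extents rel TCP [-0.0211 -0.0062 -0.0525] [ 0.0206  0.0278 -0.0525]
```

View pics/k.png

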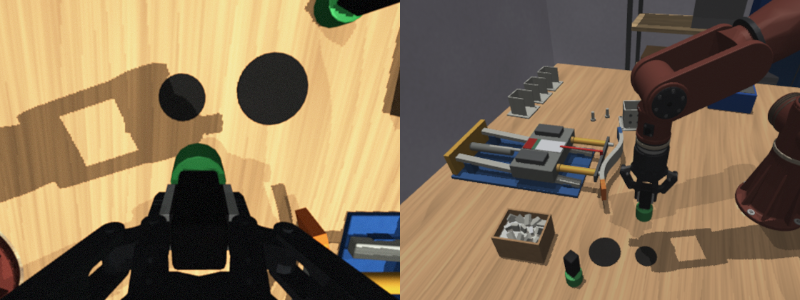

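Held puck looks the same as before the rub (same blob), so no slip. The large disc, at ≈(272,88) in the left half, is free. Placing.

```bash
python3 -m inch '[{"claw":1,"linear":[0.382,0.592,0],"spin":0},{"claw":1,"linear":[0.382,0.592,0],"spin":0},{"claw":1,"linear":[0.382,0.592,0],"spin":0},{"claw":1,"linear":[0.382,0.592,0],"spin":0},{"claw":1,"linear":[0,0,0],"spin":0},{"claw":1,"linear":[0,0,1],"spin":0},{"claw":1,"linear":[0,0,0.9],"spin":0},{"claw":1,"linear":[0,0,0.3],"spin":0},{"claw":1,"linear":[0,0,0],"spin":0}]'
python3 - <<'E'
from m import *
s=sensors.read_state();print(s["position"],s["force"],tool([.464,.317,.0933]))
s2,c,im=look("side","l");m=mask(im,(45,90,40),(85,255,255));print([(x[1],x[2]) for x in blobs(m,100)[0]])
a=im[300:420,200:360];cv2.imwrite("pics/l.png",cv2.resize(a,None,fx=4,fy=4)[:,:,::-1])
E
```

```text
t: 19.08
position: [0.4628, 0.3152, 0.1081]
tool_rot: [0.678, 0.735, -0.001, -0.0]
force: [-0.0, -0.6, -2.4]
gripper_width: 0.0271
grip_force: 109.9
[0.46283682 0.31524797 0.10812821] [-0.03936605 -0.64661593 -2.4047563 ] [0.042 0.033 0.371]
[([276, 331, 23, 25, 367], [287.3, 345.0]), ([231, 375, 25, 27, 379], [243.6, 390.3])]
```

```bash
python3 -m inch '[{"claw":1,"linear":[0.04,0.03,0.15],"spin":0},{"claw":1,"linear":[0,0,0.12],"spin":0},{"claw":1,"linear":[0,0,0.05],"spin":0},{"claw":1,"linear":[0,0,0],"spin":0}]'
python3 -m inch '[{"claw":1,"linear":[0,0,0.03],"spin":0},{"claw":1,"linear":[0,0,0.03],"spin":0},{"claw":1,"linear":[0,0,0],"spin":0}]'
```

```text
t: 19.62
position: [0.4644, 0.3179, 0.0957]
tool_rot: [0.678, 0.735, -0.0, -0.0]
force: [0.1, 1.1, -1.9]
gripper_width: 0.0271
grip_force: 109.9
t: 20.0
position: [0.4646, 0.3179, 0.0935]
tool_rot: [0.678, 0.735, 0.0, 0.0]
force: [0.2, -0.2, -1.9]
gripper_width: 0.0269
grip_force: 110.3
```

```bash
python3 -m inch '[{"claw":1,"linear":[0,0,0.03],"spin":0},{"claw":1,"linear":[0,0,0.02],"spin":0},{"claw":1,"linear":[0,0,0],"spin":0}]'
python3 - <<'E'
from m import *
s2,c,im=look("side","l2");m=mask(im,(45,90,40),(85,255,255));print([(x[1],x[2]) for x in blobs(m,100)[0]],"expected underside",proj(c,[.464,.315,.004]),"mid",proj(c,[.464,.315,.022]))
E
```

```text
t: 20.38
position: [0.4647, 0.3181, 0.0933]
tool_rot: [0.678, 0.735, -0.0, -0.0]
force: [-4.2, -1.1, 9.7]
gripper_width: 0.0267
grip_force: 111.2
[([275, 337, 22, 24, 360], [285.8, 350.2]), ([231, 375, 25, 27, 379], [243.6, 390.3])] expected underside [[285.18293947 351.73325977]] mid [[285.07273673 346.64138471]]
```

```bash
python3 -m inch '[{"claw":1,"linear":[0,0,-0.02],"spin":0},{"claw":-1,"linear":[0,0,0],"spin":0},{"claw":-1,"linear":[0,0,0],"spin":0},{"claw":-1,"linear":[0,0,0],"spin":0},{"claw":-1,"linear":[0,0,0],"spin":0},{"claw":-1,"linear":[0,0,-0.4],"spin":0},{"claw":-1,"linear":[0,0,-1],"spin":0},{"claw":-1,"linear":[0,0,-1],"spin":0},{"claw":-1,"linear":[0,0,-1],"spin":0},{"claw":-1,"linear":[-0.5,-0.5,0],"spin":0},{"claw":-1,"linear":[-0.5,-0.5,0],"spin":0},{"claw":-1,"linear":[0,0,0],"spin":0}]'
python3 - <<'E'
from m import *
from scipy.optimize import least_squares
s,c,im=look("wrist","z");s2,c2,im2=look("side","z");print(s["position"])
cv2.imwrite("pics/z.png",cv2.resize(np.hstack([im,im2]),(800,300))[:,:,::-1])
print([(x[1],x[2]) for x in blobs(mask(im,(45,90,40),(85,255,255)),80)[0]],"disc centre",proj(c,[.464,.315,.004]),proj(c,[.464,.315,.04]))
hs=mask(im,(45,90,40),(85,255,255));l=blobs(hs,80)
for i,b,cc in l[0]:
    p=cv2.convexHull(np.argwhere(l[1]==i)[:,::-1].astype(np.int32))[:,0];W=plane(c,p,.04)
    r=least_squares(lambda q:np.hypot(W[:,0]-q[0],W[:,1]-q[1])-.022,W[:,:2].mean(0)-[0,.0],loss="soft_l1",f_scale=.001);print(r.x,np.abs(r.fun).max())
E
```

```text
t: 21.92
position: [0.4271, 0.2741, 0.2292]
tool_rot: [0.678, 0.735, 0.0, 0.0]
force: [-0.1, -0.1, -0.6]
gripper_width: 0.0855
grip_force: 0.0
[0.42713111 0.2740957  0.22922726]
[([370, 5, 44, 58, 858], [386.0, 38.1]), ([299, 121, 47, 45, 655], [316.1, 136.2])] disc centre [[318.10994763 140.76893107]] [[322.61446183 145.70527247]]
[0.51379508 0.41017212] 0.001917479996681331
[0.46403067 0.31544556] 0.0013924020463778816
```

View pics/z.png

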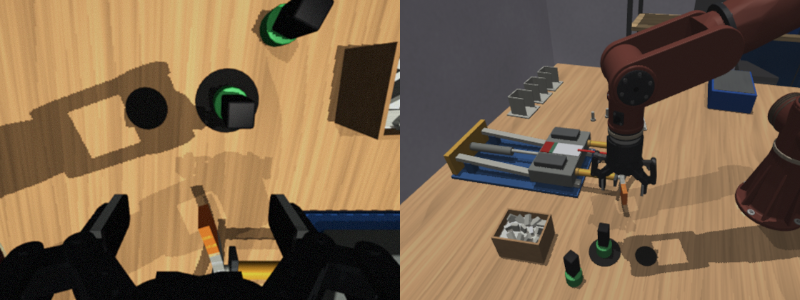

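The puck stands upright in the middle of the disc, measured at (0.4640, 0.3154) against the disc centre (0.464, 0.315). The gripper is open and clear, so I'm handing in.

```bash
python3 -c "
from workcell import job
print(job.finish_job())"
```

```text
the job is handed in; nothing more can be done
None
```

I rubbed the guard from orange to blue in one unbroken pass, set the puck back upright in the middle of its rest, and handed the job in at about 22 s; at every check along the bare steel the pointer was in the green zone (guard travel about 0.087–0.094 m), and the last carriage reading was about 0.12 m, well short of the back stop.

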